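# Load a row of candle tins into the packing lane

### The job

Set the stray candle tin on the bench at the tail of the row, square and close behind the last tin, then push the whole row from behind as one straight block into the packing lane until the leading tin meets the end stop and the stop just gives by a few millimetres (less than 8 mm). Tins dent, so push gently with no more than about 12 N at the tail and do not let the row buckle, open up or leave the bench; finish with all five tins tight together and straight in the lane, and leave the jar, jug and bottle alone.

Things in the scene. Friction and masses are not known exactly. Their poses are not given: they have to be found in the camera images.
- lane: packing lane fixed to the bench: two plywood rails 26 mm high, 14 mm thick, 51 mm apart inside, no floor. Origin: centre of its open mouth, on the bench; x runs into the lane, y sideways, z up. Rails end at x = 250 mm, closed by a bar; the first 40 mm flare to about 70 mm apart. The row waits before the mouth, near the centre line; when home its last tin is still mostly outside.
- end_stop (a joint): aluminium end stop, 47 mm wide, 36 mm high, black knob on top, sliding between the rails. Value: how far (m) it was pushed deeper from where it was set; 0 at start, max 0.025. Its face is set 170 to 220 mm inside the mouth; that place is not measured, feel for it. It resists with about 5 N, on top of the row's own sliding friction of 2 to 5 N, and stays where pushed.
- tin1: square steel candle tin, 46 x 46 mm, 42 mm high (edges rounded 3 mm), about 110 g (80 to 150 g), filled with pale wax, a thin 9 mm wick standing out of the top. Origin: centre of its underside, z up. Leading tin of the row of four, nearest the lane's mouth (its front face about 35 mm before the mouth); sides along the lane's x and y within about 3 degrees.
- tin2: square steel candle tin, 46 x 46 mm, 42 mm high (edges rounded 3 mm), about 110 g (80 to 150 g), filled with pale wax, a thin 9 mm wick standing out of the top. Origin: centre of its underside, z up. Second in the row, 1 to 4 mm behind tin1.
- tin3: square steel candle tin, 46 x 46 mm, 42 mm high (edges rounded 3 mm), about 110 g (80 to 150 g), filled with pale wax, a thin 9 mm wick standing out of the top. Origin: centre of its underside, z up. Third in the row, 1 to 4 mm behind tin2.
- tin4: square steel candle tin, 46 x 46 mm, 42 mm high (edges rounded 3 mm), about 110 g (80 to 150 g), filled with pale wax, a thin 9 mm wick standing out of the top. Origin: centre of its underside, z up. Last tin of the row of four, 1 to 4 mm behind tin3.
- stray_tin: square steel candle tin, 46 x 46 mm, 42 mm high (edges rounded 3 mm), about 110 g (80 to 150 g), filled with pale wax, a thin 9 mm wick standing out of the top. Origin: centre of its underside, z up. The fifth tin, standing alone about 105 mm to one side of the row or the other, turned by up to 30 degrees; free space of 25 mm or more on all its sides.
- jar: bystander: closed amber glass jar, 54 mm across, 65 mm high, on the other side of the row from the stray tin. Origin: centre of its underside.
- jug: bystander: steel pouring jug with a handle, 84 mm across, 110 mm high, standing beside the lane's rails on the lane's +y side, 150 mm off its centre line. Origin: centre of its underside.
- oil_bottle: bystander: slim amber bottle with a white cap, 46 mm across, 130 mm high, beside the rails on the lane's -y side, about 95 mm off its centre line. Origin: centre of its underside.

How it is judged:
By the outcome, as a careful person would: the job done as asked, in the order asked, and still so for the second after the job is handed in, with the robot touching nothing.
It also fails if it takes over 69 s, if anything falls off the work surface, if the arm or the gripper's body presses on something with over 40 N, if the wrist force passes 120 N, or if a joint passes its speed limit or range.

### The arm

A 6-joint arm with a two-finger parallel gripper is mounted at the origin on the work surface. World frame = base frame: x ahead of the robot, y to its left, z up, the work surface at z = 0. Lengths are in mm, angles in rad, forces in N, time in s.
With the tool pointing down it reaches from about 400 to 825 mm from the base axis. Payload 7 kg.
Tool frame: the origin (TCP) lies between the finger pads; the fingertips stand 19 mm ahead of it and the grasp point (between the pads) is the TCP (arm.tip_extent is the distance from the TCP to the fingertips, in mm); z points along the fingers, y is the line along which they close (so a half turn about z gives the same grasp; the last joint's range is limited). The gripper opens to 88 mm and grips with 3 to 60 N. Pads are 19 mm wide; open, the fingers measure 130 mm over their backs; the gripper's body (78 mm by 193 mm) begins 47 mm behind the grasp point.
Start: joints at [1.612, 0.359, 0.012, 0, -1.224, -0.288], TCP at [164.914, 654.522, 245.561] pointing down, gripper open.
Joint ranges: [-3.07, 3.07], [-1.43, 2.12], [-1.02, 1.25], [-3.03, 1.67], [-3.05, -0], [-3.03, 3.03]. Speed limits (rad/s): [2.39, 2.39, 3.01, 3.14, 3.14, 3.14].

### API

Orientations are given as a rotation vector (axis times angle).
In Python, from bench import arm gives the robot as it stands. The module is installed in compiled form; this text tells all that it offers.
- The arm moves only by the shell command python3 -m jog 'ROWS' [FORCE]. ROWS is JSON, a list of rows, each a list of 3 entries, a list of its own where there are three numbers: the shift along the tool's x, y, z in cm, then the turn about the tool's z in degrees, then the finger opening in cm, from 0 to 8.76. In form: [[[dx, dy, dz], spin, claw], ...]. A call has 1 to 20 rows; each row shifts and turns the commanded pose from where the row before left it, along the tool's axes as they then stand; what a row does not reach is not made up. A row lasts 1/8 s, in which the tool goes at most 62.5 mm and 10.7 degrees, less where a joint would pass 70% of its speed; a pose out of reach is approached as far as the arm can. A call is refused whole if a number of a shift passes 6.25 or a number of a turn 10.7, either way. A call with a gripper value outside its range is refused whole. The fingers move at their own pace and stop on an object; FORCE is the grip in N (left out, the last holds). Time passes only in rows, so rows that do not move let the fingers close. It gives the time, the measured TCP pose, the force, the opening and the grip force at its end, in the units of the state.
- arm.get_obs(): the state, without advancing time (a new reading comes with each control period).
- arm.read_camera(name): name is "scene" or "top" or "wrist"; returns the picture (400x640x3 uint8, blue, green, red); there is no depth.
- arm.get_calibration(name): a dict with "camera_matrix" (3x3 intrinsics, pixels), "world_from_camera" (4x4, takes a point from camera to world coordinates). Camera axes: x right, y up, looking along -z (the intrinsics and any distortion apply to the point x, -y, -z); pixel columns grow to the right and rows downward; lengths in mm; the calibration is good to about 2 mm. A picture is of the moment at which its call begins: read the wrist's pose just before it. get_calibration takes no time and is no camera call; for the wrist camera it gives the pose at the moment of the call.
- arm.sign_off(): hands the job in; it is judged then, once.
The state is a dict: "time_s": time; "joints": joint angles; "joint_velocities": joint speeds; "effort": joint torques, N m; "ee_pos": TCP position; "tool_rot": TCP orientation; "contact_force": force on the tool from outside, world axes, zero at the start; "ft_torque": the same for the moment, N m; "opening": opening from 0.0 (shut) to 1.0 (fully open); "finger_force": force on a finger pad.
Only numpy, scipy, OpenCV 4.12 (cv2) and the standard library are available. Lean on these libraries where they do the work, as an engineer would, in place of code of your own. Each camera call takes 0.05 s, during which the arm holds its last target. There are 200 camera calls.

## Working session

There is one attempt and no reset: what is moved stays moved. The work goes in short steps, Python scripts to look and compute and a shell command to move; the robot and the scene stay as the last step left them, time stands still between calls to the robot, and variables do not carry over. Pictures are saved under pics/ and viewed, at most 10 in all, crops included, and the job is handed in when it is done.

```bash
mkdir -p pics
python3 - <<'E'
from bench import arm
import cv2,numpy as np
np.set_printoptions(precision=3,suppress=True)
o=arm.get_obs();print(o)
for n in("top","scene"):
    cv2.imwrite(f"pics/{n}0.png",arm.read_camera(n));c=arm.get_calibration(n);print(n,c)
E
```

```text
{'time_s': 0.0, 'joints': array([ 1.612,  0.359,  0.011, -0.   , -1.224, -0.288]), 'joint_velocities': array([ 0.001,  0.   , -0.001,  0.   , -0.001, -0.001]), 'effort': array([  0.002, -58.272,  29.304,   6.997,   0.007,  -0.   ]), 'ee_pos': array([164.818, 654.101, 244.616]), 'tool_rot': array([ 3.116, -0.387, -0.   ]), 'contact_force': array([-0.172,  0.143,  0.005]), 'ft_torque': array([ 0.053, -0.009, -0.   ]), 'finger_force': 0.0, 'opening': 0.9996519478669645}
top {'camera_matrix': array([[465.498,   0.   , 316.987],
       [  0.   , 465.498, 198.827],
       [  0.   ,   0.   ,   1.   ]]), 'world_from_camera': array([[  0.002,   0.998,  -0.067, 505.218],
       [ -1.   ,   0.002,  -0.01 ,  86.172],
       [ -0.009,   0.067,   0.998, 848.506],
       [  0.   ,   0.   ,   0.   ,   1.   ]])}
scene {'camera_matrix': array([[458.721,   0.   , 312.026],
       [  0.   , 458.721, 197.948],
       [  0.   ,   0.   ,   1.   ]]), 'world_from_camera': array([[   0.428,   -0.576,    0.696, 1154.581],
       [   0.903,    0.254,   -0.345, -228.326],
       [   0.022,    0.777,    0.629,  549.99 ],
       [   0.   ,    0.   ,    0.   ,    1.   ]])}
```

View pics/top0.png

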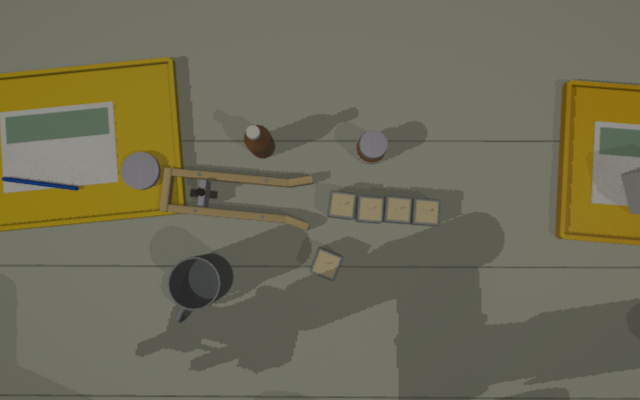

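View pics/scene0.png

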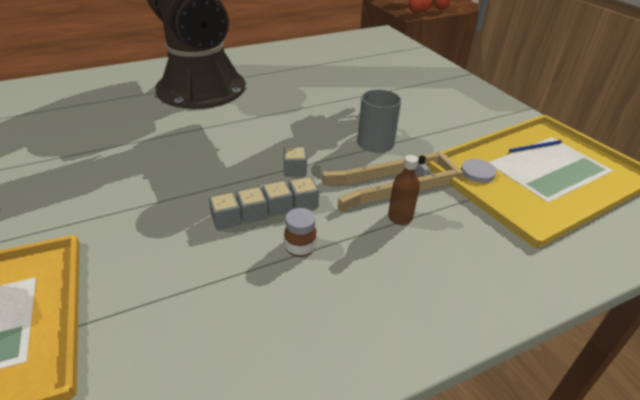

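The top view shows the lane pointing image-left (mouth near 305,200). The row runs from (343,205) to (426,212), the stray tin is at (326,264), the jar at (372,145), the bottle at (258,140) and the jug at (197,282). The scene view agrees.

```bash
cat > h.py <<'E'
from bench import arm
import cv2,numpy as np
np.set_printoptions(precision=2,suppress=True)
def cast(px,z,cal):
    K,T=cal["camera_matrix"],cal["world_from_camera"]
    px=np.atleast_2d(px).astype(float)
    r=np.c_[(px[:,0]-K[0,2])/K[0,0],-(px[:,1]-K[1,2])/K[1,1],-np.ones(len(px))]@T[:3,:3].T
    return T[:3,3]+r*((z-T[2,3])/r[:,2])[:,None]
def blobs(im,lo,hi,amin=80):
    m=cv2.inRange(cv2.cvtColor(im,cv2.COLOR_BGR2HSV),lo,hi)
    return m,[c for c in cv2.findContours(m,cv2.RETR_EXTERNAL,cv2.CHAIN_APPROX_NONE)[0] if cv2.contourArea(c)>amin]
def rect(c,z,cal):
    w=cast(c.reshape(-1,2),z,cal)[:,:2].astype(np.float32)
    return cv2.minAreaRect(w)
E
python3 - <<'E'
from h import *
im=cv2.imread("pics/top0.png");cal=arm.get_calibration("top")
h=cv2.cvtColor(im,cv2.COLOR_BGR2HSV)
for p in[(343,205),(347,200),(330,260),(230,178),(250,214),(204,182),(336,240)]:print(p,h[p[1],p[0]])
m,b=blobs(im,(15,70,100),(28,190,255))
for c in b:
    r=cv2.boundingRect(c)
    if 150<r[0]<450: print(r,cv2.contourArea(c),rect(c,42 if r[0]>308 else 26,cal))
E
```

```text
(343, 205) [ 21  66 140]
(347, 200) [ 21  75 140]
(330, 260) [ 21  76 141]
(230, 178) [ 21  99 126]
(250, 214) [ 20  98 125]
(204, 182) [135   9 117]
(336, 240) [ 28  33 102]
(314, 252, 25, 26) 373.5 ((446.9980773925781, 78.45584869384766), (34.53640365600586, 34.74337387084961), 69.29705810546875)
(416, 201, 21, 22) 363.0 ((538.1069946289062, -95.20785522460938), (34.855506896972656, 34.670982360839844), 86.26770782470703)
(388, 199, 21, 21) 361.0 ((541.9719848632812, -46.65083312988281), (34.81031036376953, 34.27311706542969), 85.31246185302734)
(360, 199, 21, 21) 360.0 ((542.3861083984375, 1.6038665771484375), (34.72080612182617, 34.353416442871094), 86.03192138671875)
(331, 194, 22, 22) 358.5 ((549.9088745117188, 50.83681106567383), (34.4061393737793, 34.699092864990234), 82.94165802001953)
(159, 167, 154, 63) 2167.5 ((566.0949096679688, 239.17642211914062), (266.80450439453125, 96.64051055908203), 85.08064270019531)
```

Run:
```python
from h import *
im=cv2.imread("pics/top0.png");cal=arm.get_calibration("top")
m,b=blobs(im,(15,70,100),(28,190,255))
U=[];L=[]
for x in range(178,280):
    if 190<x<216: continue
    ys=np.where(m[165:230,x])[0]+165
    s=np.split(ys,np.where(np.diff(ys)>3)[0]+1)
    s=[k for k in s if len(k)>3]
    if len(s)==2: U.append((x,s[0][0]-.5));L.append((x,s[1][0]-.5));w=(len(s[0]),len(s[1]))
print(len(U),w)
P=cast(U,26,cal);Q=cast(L,26,cal)
f=lambda p:np.polyfit(p[:,1],p[:,0],1)
a,bq=f(P),f(Q);print(a,bq,np.abs(np.polyval(a,P[:,1])-P[:,0]).max())
s=(a[0]+bq[0])/2;d=np.array([s,1])/np.hypot(s,1);print("lane dir",d,np.degrees(np.arctan(s)))
n=np.array([-d[1],d[0]])  # lane y
ym=200
eu=np.array([np.polyval(a,ym),ym]);el=np.array([np.polyval(bq,ym),ym]);print("sep",(eu-el)@n)
# lane y: upper outer = -(25.5+14), lower inner=+25.5
c=((eu@n+39.5)+(el@n-25.5))/2;print("centre offset n",c, eu@n+39.5, el@n-25.5)
# mouth / bar
for nm,k in(("all",b),):
  for cc in k:
    if cv2.boundingRect(cc)[0]==159:
      w=cast(cc.reshape(-1,2),26,cal)[:,:2];t=w@d;print("t range",t.min(),t.max(),np.sort(t)[:8],np.sort(t)[-4:])
for p in[(446.998,78.456),(538.1,-95.2),(541.97,-46.65),(542.39,1.6),(549.9,50.84)]:
  p=np.array(p);print(p,"t",p@d,"n off",p@n-c)
# stop face: dark-ish grey region columns, right edge
g=im[186:206,190:225].mean(2).astype(int);print(g[::3])
```

```text
70 (8, 7)
[  0.09 583.6 ] [  0.09 517.66] 0.878216205659669
lane dir [0.09 1.  ] 5.304469527846155
sep -65.06687123727416
centre offset n -541.2765872744694 -541.3100228931065 -541.2431516558324
t range 156.91832104671903 424.1283737605054 [156.92 157.09 157.26 157.34 157.51 157.68 157.85 158.02] [423.81 423.92 424.02 424.13]
[447.    78.46] t 119.44419941137241 n off 103.44598171225391
[538.1 -95.2] t -45.045895415933586 n off -3.320068339735485
[541.97 -46.65] t 3.6539634724159655 n off -2.6851319217827267
[542.39   1.6 ] t 51.73616061127204 n off 1.3572953564970476
[549.9   50.84] t 101.45957623973544 n off -1.5683905868471584
[[ 82  78  78  77  77  78  78  91  93  98 111 115 115 114 112  92  63  59
   58  58  71  84  88  87  88  89  88  89  88  89  88  88  88  89  89]
 [ 72  50  50  49  50  54  54  44  33  31  30  36  35  41  74  77  58  59
   58  61  77  88  87  88  88  88  87  88  88  88  88  87  88  88  88]
 [ 61  40  38  37  39  36  32  32  30  31  32  32  33  28  28  48  60  59
   59  55  46  42  42  42  42  42  43  67  87  88  88  88  88  89  88]
 [ 46  38  38  38  38  37  37  36  63  64  35  29  36  76  79  61  59  57
   58  52  43  42  42  42  42  41  47  74  88  88  88  88  88  89  88]
 [ 87  82  78  77  77  77  78  82 105 116 116 115 115 108  81  58  58  58
   61  71  77  71  67  68  62  56  65  80  88  88  89  88  89  88  89]
 [ 88  84  81  81  81  83  81  91 110 115 115 114 115 102  73  59  58  58
   66  80  88  89  88  88  87  88  88  88  88  88  87  88  88  97 100]
 [ 78  78  78  77  77  77  77  99 113 115 114 114 112  94  65  58  57  59
   65  74  77  77  78  78  77  79  82  81  82  79  80  82  82  81  82]]
```

```bash
python3 -m jog '[[[0,0,0],10.7,7],[[0,0,0],10.7,7],[[0,0,0],10.7,7],[[0,0,0],10.7,7],[[0,0,0],10.7,7],[[0,0,0],10.7,7],[[0,0,0],10.7,7],[[0,0,0],10.7,7],[[0,0,0],10.7,7]]'; python3 -m jog '[[[3.66,-3.9,0],0,7],[[3.66,-3.9,0],0,7],[[3.66,-3.9,0],0,7],[[3.66,-3.9,0],0,7],[[3.66,-3.9,0],0,7],[[3.66,-3.9,0],0,7],[[3.66,-3.9,0],0,7],[[3.66,-3.9,0],0,7],[[3.66,-3.9,0],0,7],[[3.66,-3.9,0],0,7],[[3.66,-3.9,0],0,7],[[3.66,-3.9,0],0,7],[[0,0,0],0,7],[[0,0,0],0,7]]'
cat >> h.py <<'E'
d=np.array([.0924,.9957]);n=np.array([-.9957,.0924]);C=-541.28
def lane(p): p=np.atleast_2d(p)[:,:2]; return np.c_[p@d,p@n-C]
def tool():
    from scipy.spatial.transform import Rotation as R
    o=arm.get_obs();M=R.from_rotvec(o["tool_rot"]).as_matrix()
    return o,M,np.degrees(np.arctan2(M[1,0],M[0,0]))
E
python3 - <<'E'
from h import *
o,M,hd=tool();print(o["ee_pos"],hd,M[:,2],o["joints"],o["time_s"])
cal=arm.get_calibration("wrist");im=arm.read_camera("wrist");cv2.imwrite("pics/w1.png",im);print(cal)
E
```

```text
time_s: 1.23
ee_pos: [164.8, 654.2, 245.0]
tool_rot: [1.784, -2.585, 0.001]
contact_force: [-0.0, -0.0, -0.4]
opening: 0.8
finger_force: 0.0
time_s: 2.98
ee_pos: [449.9, 79.2, 245.3]
tool_rot: [1.79, -2.581, -0.0]
contact_force: [-0.2, -0.3, 0.6]
opening: 0.801
finger_force: 0.0
[449.9   79.21 245.3 ] -110.52197036520764 [-0. -0. -1.] [ 0.61 -0.01 -0.45 -0.   -1.13 -0.97] 2.975
{'camera_matrix': array([[305.27,   0.  , 316.97],
       [  0.  , 305.27, 198.81],
       [  0.  ,   0.  ,   1.  ]]), 'world_from_camera': array([[ -0.94,  -0.34,  -0.1 , 421.93],
       [  0.35,  -0.9 ,  -0.26,   7.56],
       [ -0.  ,  -0.28,   0.96, 383.37],
       [  0.  ,   0.  ,   0.  ,   1.  ]])}
```

View pics/w1.png

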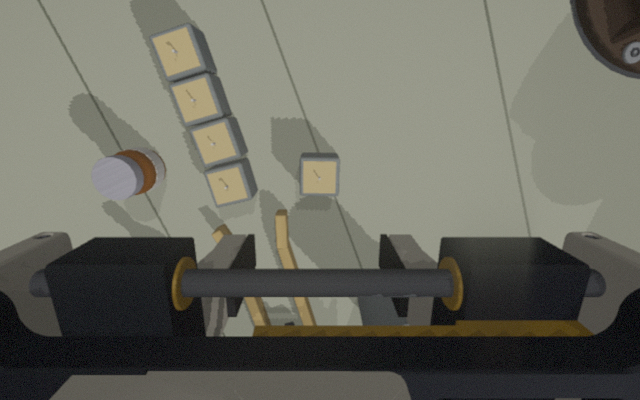

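The wrist view shows the stray tin at (319,175) and the row from (231,183) to (180,50), all unobstructed. I'll measure from this view too.

Run:
```python
from h import *
im=cv2.imread("pics/w1.png");cal=arm.get_calibration("wrist")
m,b=blobs(im,(15,50,110),(28,190,255),300)
for c in b:
    r=cv2.boundingRect(c)
    if r[1]<200:
        q=rect(c,42,cal);print(r,q,lane(q[0]))
ct=arm.get_calibration("top");p=cast([(204.7,190),(203.7,203)],36,ct);print("stop face",lane(p))
p=cast([(265,152),(370,152)],20,ct);print("bottle,jar",lane(p),p)
```

```text
(207, 167, 41, 37) ((548.9090576171875, 51.45991516113281), (37.07666015625, 37.168819427490234), 83.11695861816406) [[101.96  -0.51]]
(303, 161, 33, 32) ((446.0736389160156, 78.51828002929688), (36.12761688232422, 36.979366302490234), 69.56390380859375) [[119.4  104.38]]
(193, 122, 43, 42) ((541.492431640625, 2.2888336181640625), (37.04571533203125, 37.073394775390625), 85.90988159179688) [[52.31  2.33]]
(172, 78, 46, 44) ((541.087646484375, -46.000152587890625), (37.108680725097656, 37.19857406616211), 85.13555908203125) [[ 4.19 -1.73]]
(153, 27, 47, 49) ((537.3805541992188, -94.63938903808594), (37.12322998046875, 37.20285415649414), 86.12451934814453) [[-44.58  -2.53]]
stop face [[343.08  -4.47]
 [342.29  18.42]]
bottle,jar [[ 246.64  -83.82]
 [  58.87 -101.39]] [[645.23 187.83  20.  ]
 [645.38  -0.77  20.  ]]
```

```bash
python3 -m jog '[[[0.2,0.3,3.5],0,7],[[0,0,4],0,7],[[0,0,4],0,7],[[0,0,4],0,7],[[0,0,3],0,7],[[0,0,2],0,7],[[0,0,1],0,7],[[0,0,0],0,7],[[0,0,0],0,7]]' ;python3 -m jog '[[[0,0,0],0,4],[[0,0,0],0,4],[[0,0,0],0,4],[[0,0,0],0,4],[[0,0,0],0,4],[[0,0,0],0,4]]' 12
```

```text
time_s: 4.15
ee_pos: [447.0, 79.4, 31.3]
tool_rot: [-1.792, 2.579, -0.0]
contact_force: [-0.1, 0.4, 0.8]
opening: 0.798
finger_force: 0.0
time_s: 4.9
ee_pos: [446.7, 78.7, 30.9]
tool_rot: [-1.792, 2.58, -0.0]
contact_force: [-0.9, 0.7, 6.0]
opening: 0.519
finger_force: 12.0
```

```bash
python3 -m jog '[[[0,0,-1],0,4],[[0,0,-3],0,4],[[0,0,-4],0,4],[[0,0,0],-7.7,4],[[0,0,0],-7.6,4],[[3,-1.4,0],0,4],[[3.2,-1.6,0],0,4],[[3,-1.5,0],0,4],[[3,-1.5,0],0,4],[[3,-1.5,0],0,4],[[3,-1.5,0],0,4],[[3,-1.4,0],0,4],[[0,0,0],0,4],[[0,0,0],0,4],[[0,0,0],0,4]]'
python3 - <<'E'
from h import *
o,M,hd=tool();print(hd,lane(o["ee_pos"]),o["contact_force"],o["finger_force"])
cal=arm.get_calibration("wrist");im=arm.read_camera("wrist");cv2.imwrite("pics/w2.png",im)
m,b=blobs(im,(15,50,110),(28,190,255),300)
for c in b:
    r=cv2.boundingRect(c)
    q=rect(c,42,cal);print(r,q[1:],lane(q[0]))
E
```

```text
time_s: 6.78
ee_pos: [530.8, -141.1, 110.7]
tool_rot: [-2.12, 2.318, 0.0]
contact_force: [0.0, 0.3, -1.9]
opening: 0.527
finger_force: 12.0
-95.1014374790106 [[-91.49  -0.32]] [ 0.01  0.27 -1.87] 11.960374116897583
(291, 316, 47, 10) ((8.509947776794434, 36.99479675292969), 84.9509506225586) [[-5.62 -1.49]]
(279, 297, 77, 16) ((13.71196174621582, 59.79729461669922), 84.02873992919922) [[-20.92   0.79]]
(277, 241, 82, 28) ((22.210662841796875, 60.23866653442383), 84.9341049194336) [[-63.69   1.06]]
```

View pics/w2.png

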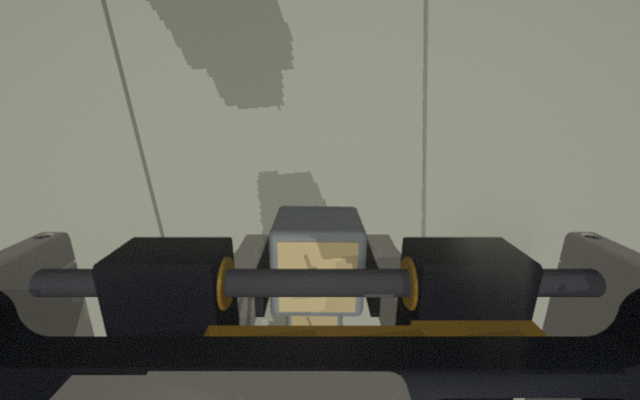

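```bash
python3 -m jog '[[[0.2,0,3],0,4],[[0,0,3],0,4],[[0,0,1],0,4],[[0,0,0.5],0,4],[[0,0,0.3],0,4],[[0,0,0.1],0,4],[[0,0,0],0,4],[[0,0,0],0,4]]'; python3 -m jog '[[[0,0,0],0,7],[[0,0,0],0,7],[[0,0,0],0,7],[[0,0,-1],0,7],[[0,0,-4],0,7],[[-1.6,0,0],0,7],[[-1.6,0,0],0,7],[[-1.65,0,0],0,7],[[0,0,0],0,7],[[0,0,0],0,7]]' 3
python3 - <<'E'
from h import *
o,M,hd=tool();print(hd,lane(o["ee_pos"]),o["ee_pos"])
cal=arm.get_calibration("top");im=arm.read_camera("top");cv2.imwrite("pics/t3.png",im)
E
```

```text
time_s: 7.82
ee_pos: [531.2, -143.8, 32.0]
tool_rot: [-2.119, 2.318, -0.001]
contact_force: [0.7, 0.6, -0.9]
opening: 0.52
finger_force: 12.0
time_s: 9.07
ee_pos: [535.1, -95.1, 81.1]
tool_rot: [2.12, -2.317, -0.001]
contact_force: [-0.4, -0.2, -0.1]
opening: 0.798
finger_force: 0.0
-95.09046692120582 [[-45.29  -0.27]] [535.06 -95.14  81.08]
```

```bash
python3 -m jog '[[[0,0,2.5],0,7],[[0,0,2.5],0,7],[[0,0,0],0,7],[[0,0,0],0,4],[[0,0,0],0,4],[[0,0,0],0,4],[[0,0,0],0,4],[[0,0,0],0,4],[[0,0,0],0,7],[[0,0,0],0,7],[[0,0,0],0,7],[[0,0,-5],0,7],[[-2.4,0,0],0,7],[[-2.4,0,0],0,7],[[0,0,0],0,7]]' 3; python3 -m jog '[[[0,0,2.5],0,7],[[0,0,2.5],0,7],[[0,0,0],0,7],[[0,0,0],0,4],[[0,0,0],0,4],[[0,0,0],0,4],[[0,0,0],0,4],[[0,0,0],0,4],[[0,0,0],0,7],[[0,0,0],0,7],[[0,0,0],0,7],[[0,0,-5],0,7],[[-2.4,0,0],0,7],[[-2.4,0,0],0,7],[[0,0,0],0,7]]' 3; python3 -m jog '[[[0,0,2.5],0,7],[[0,0,2.5],0,7],[[0,0,0],0,7],[[0,0,0],0,4],[[0,0,0],0,4],[[0,0,0],0,4],[[0,0,0],0,4],[[0,0,0],0,4],[[0,0,0],0,7],[[0,0,0],0,7],[[0,0,0],0,7],[[0,0,-5],0,7],[[-2.5,0,0],0,7],[[-2.5,0,0],0,7],[[0,0,0],0,7]]' 3
python3 - <<'E'
from h import *
o,M,hd=tool();print(hd,lane(o["ee_pos"]),o["ee_pos"])
E
```

```text
time_s: 11.0
ee_pos: [539.7, -46.6, 81.6]
tool_rot: [-2.121, 2.317, -0.0]
contact_force: [-0.4, -0.4, -0.2]
opening: 0.8
finger_force: 0.0
time_s: 12.88
ee_pos: [544.1, 1.3, 81.6]
tool_rot: [-2.121, 2.317, -0.0]
contact_force: [0.2, -0.5, 0.0]
opening: 0.796
finger_force: 0.0
time_s: 14.75
ee_pos: [548.7, 51.2, 81.6]
tool_rot: [-2.121, 2.317, -0.0]
contact_force: [-0.6, 0.3, -0.4]
opening: 0.802
finger_force: 0.0
-95.03998917354679 [[101.67  -0.32]] [548.69  51.19  81.65]
```

```bash
python3 -m jog '[[[0,0,2.5],0,7],[[0,0,2.5],0,7],[[0,0,0],0,7],[[0,0,0],0,4],[[0,0,0],0,4],[[0,0,0],0,4],[[0,0,0],0,4],[[0,0,0],0,4],[[0,0,0],0,7],[[0,0,0],0,7],[[0,0,0],0,7],[[0,0,-5],0,7],[[0,0,-3],0,7]]' 3; python3 -m jog '[[[4,0.03,0],0,0],[[5,0,0],0,0],[[5,0,0],0,0],[[5,0,0],0,0],[[5.4,0,0],0,0],[[0,0,0],0,0],[[0,0,0],0,0],[[0,0,0],0,0]]' 3;python3 - <<'E'
from h import *
o,M,hd=tool();print(hd,lane(o["ee_pos"]),o["ee_pos"])
for nm in("top","wrist"):
    cal=arm.get_calibration(nm);im=arm.read_camera(nm);cv2.imwrite(f"pics/{nm}4.png",im)
    m,b=blobs(im,(15,50,110),(28,190,255),150)
    for c in b:
        r=cv2.boundingRect(c);q=rect(c,42,cal)
        if 30<q[1][0]<40:print(nm,r,q[2],lane(q[0]))
E
```

```text
time_s: 16.38
ee_pos: [548.8, 50.1, 113.1]
tool_rot: [-2.12, 2.318, -0.001]
contact_force: [1.1, -0.4, -0.4]
opening: 0.793
finger_force: 0.0
time_s: 17.38
ee_pos: [526.4, -192.2, 111.5]
tool_rot: [-2.121, 2.318, 0.0]
contact_force: [-0.1, 0.9, -0.4]
opening: 0.012
finger_force: 0.0
-95.07329647730448 [[-142.71   -0.61]] [ 526.4  -192.17  111.53]
```

View pics/top4.png

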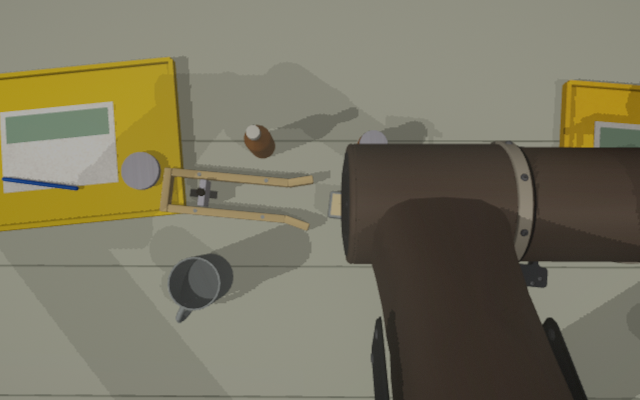

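View pics/wrist4.png

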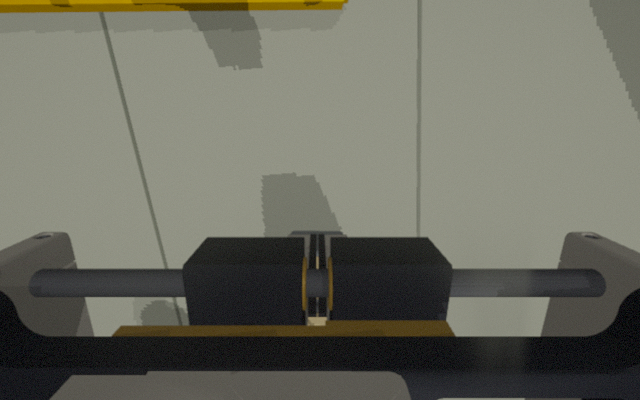

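Run:
```python
from h import *
cal=arm.get_calibration("scene");im=arm.read_camera("scene");cv2.imwrite("pics/s5.png",im)
m,b=blobs(im,(15,50,100),(28,190,255),80)
for c in b:
    r=cv2.boundingRect(c);q=rect(c,42,cal);print(r,q,lane(q[0]))
```

```text
(583, 328, 57, 72) ((1054.0760498046875, 259.5274353027344), (41.766666412353516, 155.7332763671875), 14.061039924621582) [[ 355.81 -484.28]]
(426, 309, 183, 91) ((1006.013427734375, 166.2892608642578), (306.60150146484375, 59.240047454833984), 89.94374084472656) [[ 258.53 -445.04]]
(0, 234, 81, 166) ((659.7404174804688, -375.2542419433594), (299.7766418457031, 108.26905059814453), 2.2892534732818604) [[-312.68 -150.3 ]]
(183, 198, 25, 18) ((531.56396484375, -142.61578369140625), (36.91789627075195, 38.466617584228516), 84.06035614013672) [[-92.89  -1.18]]
(212, 193, 25, 17) ((536.4248657226562, -93.1119384765625), (36.95842742919922, 37.997127532958984), 84.0707778930664) [[-43.15  -1.44]]
(239, 187, 25, 17) ((540.9392700195312, -44.63788604736328), (37.613277435302734, 38.030487060546875), 84.82325744628906) [[ 5.54 -1.46]]
(265, 182, 25, 16) ((544.7356567382812, 3.0005931854248047), (37.81971740722656, 38.417327880859375), 85.89347076416016) [[53.32 -0.84]]
(338, 179, 57, 33) ((624.7305908203125, 146.40646362304688), (135.80995178222656, 42.84371566772461), 89.78968048095703) [[203.5  -67.24]]
(291, 177, 25, 15) ((549.5855102539062, 52.649166107177734), (36.97978591918945, 38.309444427490234), 83.36158752441406) [[103.2   -1.08]]
(322, 159, 83, 27) ((564.0907592773438, 177.13156127929688), (180.24180603027344, 50.84012222290039), 81.48735046386719) [[228.49  -4.02]]
(417, 0, 223, 249) ((344.36474609375, 911.3628540039062), (420.7862854003906, 1553.498291015625), 35.41902160644531) [[939.26 282.61]]
(482, 0, 21, 67) ((16.302001953125, 986.775390625), (44.58462142944336, 695.7792358398438), 44.61824035644531) [[984.04 616.23]]
```

View pics/s5.png

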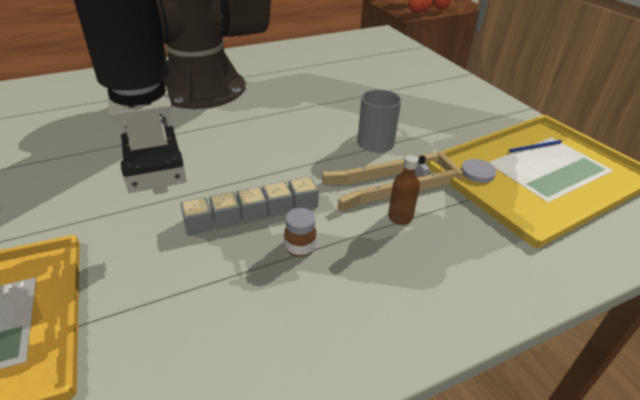

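Row confirmed straight (n within 0.3 mm of each other, yaw within ~1°), stray seated behind at (195,208). Now I lower the pusher behind the tail and close the gaps slowly.

```bash
python3 -m jog '[[[0,0,3],0,1.4],[[0,0,3],0,1.4],[[0,0,2.3],0,1.4],[[0,0,0],0,1.4],[[-0.6,0,0],0,1.4],[[-0.4,0,0],0,1.4],[[-0.2,0,0],0,1.4],[[-0.2,0,0],0,1.4],[[-0.2,0,0],0,1.4],[[-0.2,0,0],0,1.4]]' 20; python3 -m jog '[[[-0.2,0,0],0,1.4],[[-0.2,0,0],0,1.4],[[-0.2,0,0],0,1.4],[[-0.2,0,0],0,1.4],[[-0.2,0,0],0,1.4]]'; python3 -m jog '[[[-0.2,0,0],0,1.4],[[-0.2,0,0],0,1.4],[[-0.2,0,0],0,1.4],[[-0.2,0,0],0,1.4],[[-0.2,0,0],0,1.4]]'
python3 - <<'E'
from h import *
o,M,hd=tool();print(hd,lane(o["ee_pos"]),o["ee_pos"],o["contact_force"][:2]@d)
E
```

```text
time_s: 18.77
ee_pos: [527.9, -175.2, 28.7]
tool_rot: [-2.119, 2.319, -0.0]
contact_force: [-0.1, -1.0, 0.7]
opening: 0.16
finger_force: 0.6
time_s: 19.4
ee_pos: [528.8, -165.2, 28.6]
tool_rot: [2.12, -2.319, 0.0]
contact_force: [-0.6, -3.7, 1.9]
opening: 0.16
finger_force: 2.4
time_s: 20.02
ee_pos: [529.7, -155.1, 28.6]
tool_rot: [2.12, -2.319, 0.0]
contact_force: [-1.3, -4.8, 2.9]
opening: 0.159
finger_force: 2.5
-95.13945654176162 [[-105.52   -0.43]] [ 529.66 -155.13   28.63] -4.922754625062502
```

```bash
python3 -m jog '[[[-0.25,0,0],0,1.4],[[-0.25,0,0],0,1.4],[[-0.25,0,0],0,1.4],[[-0.25,0,0],0,1.4],[[-0.25,0,0],0,1.4],[[-0.25,0,0],0,1.4],[[-0.25,0,0],0,1.4],[[-0.25,0,0],0,1.4],[[-0.25,0,0],0,1.4],[[-0.25,0,0],0,1.4]]'; python3 -m jog '[[[-0.25,0,0],0,1.4],[[-0.25,0,0],0,1.4],[[-0.25,0,0],0,1.4],[[-0.25,0,0],0,1.4],[[-0.25,0,0],0,1.4],[[-0.25,0,0],0,1.4],[[-0.25,0,0],0,1.4],[[-0.25,0,0],0,1.4],[[-0.25,0,0],0,1.4],[[-0.25,0,0],0,1.4]]'
python3 - <<'E'
from h import *
o,M,hd=tool();print(hd,lane(o["ee_pos"]),o["ee_pos"],o["contact_force"][:2]@d)
cal=arm.get_calibration("scene");im=arm.read_camera("scene");cv2.imwrite("pics/s6.png",im)
m,b=blobs(im,(15,50,100),(28,190,255),80)
for c in b:
    r=cv2.boundingRect(c);q=rect(c,42,cal)
    if 30<q[1][0]<45 and 30<q[1][1]<45:print(r,q[2],lane(q[0]))
E
```

```text
time_s: 21.28
ee_pos: [531.8, -130.2, 28.7]
tool_rot: [2.12, -2.319, 0.0]
contact_force: [-0.3, -4.6, 2.9]
opening: 0.161
finger_force: 2.6
time_s: 22.52
ee_pos: [533.9, -105.4, 28.6]
tool_rot: [2.119, -2.319, -0.0]
contact_force: [-0.0, -5.0, 3.4]
opening: 0.16
finger_force: 2.7
-95.13994573745087 [[-55.57  -0.1 ]] [ 533.94 -105.36   28.62] -4.950757799406356
(251, 185, 24, 16) 84.99707794189453 [[26.46 -1.52]]
(275, 180, 25, 16) 84.91671752929688 [[72.65 -1.07]]
(299, 175, 25, 16) 85.75912475585938 [[118.55  -0.51]]
```

```bash
for i in 1; do python3 -m jog '[[[-0.3,0,0],0,1.4],[[-0.3,0,0],0,1.4],[[-0.3,0,0],0,1.4],[[-0.3,0,0],0,1.4],[[-0.3,0,0],0,1.4],[[-0.3,0,0],0,1.4],[[-0.3,0,0],0,1.4],[[-0.3,0,0],0,1.4],[[-0.3,0,0],0,1.4],[[-0.3,0,0],0,1.4],[[-0.3,0,0],0,1.4],[[-0.3,0,0],0,1.4],[[-0.3,0,0],0,1.4],[[-0.3,0,0],0,1.4],[[-0.3,0,0],0,1.4]]'; done
python3 - <<'E'
from h import *
o,M,hd=tool();print(hd,lane(o["ee_pos"]),o["contact_force"][:2]@d,o["contact_force"][:2]@n)
cal=arm.get_calibration("scene");im=arm.read_camera("scene");cv2.imwrite("pics/s7.png",im)
m,b=blobs(im,(15,50,100),(28,190,255),80)
for c in b:
    r=cv2.boundingRect(c);q=rect(c,42,cal)
    if 30<q[1][0]<45 and 30<q[1][1]<45:print(r,q[2],lane(q[0]))
E
```

```text
time_s: 24.45
ee_pos: [537.8, -60.7, 28.6]
tool_rot: [2.119, -2.318, -0.0]
contact_force: [-1.2, -6.1, 4.1]
opening: 0.156
finger_force: 2.8
-95.14295770765324 [[-10.73   0.18]] -6.207732026542374 0.6413570096509444
(276, 180, 23, 16) 84.82320404052734 [[70.74 -1.39]]
(299, 175, 24, 16) 84.83427429199219 [[117.52  -0.83]]
```

```bash
python3 -m jog '[[[-0.3,0,0],0,1.4],[[-0.3,0,-0.01],0,1.4],[[-0.3,0,0],0,1.4],[[-0.3,0,-0.01],0,1.4],[[-0.3,0,0],0,1.4]]'; python3 -m jog '[[[-0.3,0,0],0,1.4],[[-0.3,0,0],0,1.4],[[-0.3,0,0],0,1.4],[[-0.3,0,0],0,1.4],[[-0.3,0,0],0,1.4],[[-0.3,0,0],0,1.4],[[-0.3,0,0],0,1.4],[[-0.3,0,0],0,1.4],[[-0.3,0,0],0,1.4],[[-0.3,0,0],0,1.4]]'; python3 -m jog '[[[-0.3,0,0],0,1.4],[[-0.3,0,0],0,1.4],[[-0.3,0,0],0,1.4],[[-0.3,0,0],0,1.4],[[-0.3,0,0],0,1.4],[[-0.3,0,0],0,1.4],[[-0.3,0,0],0,1.4],[[-0.3,0,0],0,1.4],[[-0.3,0,0],0,1.4],[[-0.3,0,0],0,1.4]]';python3 - <<'E'
from h import *
o,M,hd=tool();print(hd,lane(o["ee_pos"]),o["contact_force"][:2]@d,o["contact_force"][:2]@n)
E
```

```text
time_s: 25.12
ee_pos: [539.3, -45.4, 28.6]
tool_rot: [2.119, -2.319, -0.0]
contact_force: [-0.8, -3.2, 0.7]
opening: 0.161
finger_force: 1.9
time_s: 26.38
ee_pos: [542.2, -15.5, 28.8]
tool_rot: [-2.12, 2.319, -0.0]
contact_force: [-0.8, -1.9, -1.4]
opening: 0.159
finger_force: 1.1
time_s: 27.62
ee_pos: [544.9, 14.3, 28.8]
tool_rot: [-2.12, 2.319, -0.0]
contact_force: [-0.6, -3.0, -1.1]
opening: 0.158
finger_force: 1.1
-95.14231821236623 [[64.62  0.06]] -3.0266830268589535 0.28839220338060223
```

```bash
python3 -m jog '[[[-0.25,0,0.01],0,1.4],[[-0.25,0,0],0,1.4],[[-0.25,0,0],0,1.4],[[-0.25,0,0],0,1.4],[[-0.25,0,0],0,1.4],[[-0.25,0,0],0,1.4],[[-0.25,0,0],0,1.4],[[-0.25,0,0],0,1.4],[[-0.2,0,0],0,1.4],[[-0.2,0,0],0,1.4]]'; for i in 1; do python3 -m jog '[[[-0.1,0,0],0,1.4],[[-0.1,0,0],0,1.4],[[-0.1,0,0],0,1.4],[[-0.1,0,0],0,1.4]]'; done
python3 - <<'E'
from h import *
o,M,hd=tool();print(hd,lane(o["ee_pos"]),o["contact_force"][:2]@d,o["contact_force"][:2]@n)
cal=arm.get_calibration("scene");im=arm.read_camera("scene");cv2.imwrite("pics/s8.png",im)
E
```

```text
time_s: 28.88
ee_pos: [547.0, 38.2, 28.7]
tool_rot: [2.12, -2.319, 0.0]
contact_force: [0.1, -3.0, -1.6]
opening: 0.156
finger_force: 1.2
time_s: 29.38
ee_pos: [547.4, 42.1, 28.6]
tool_rot: [2.119, -2.319, -0.0]
contact_force: [-0.9, -1.8, -2.5]
opening: 0.162
finger_force: 1.2
-95.1451136879998 [[92.47  0.15]] -1.843012193691335 0.7480924366213076
```

View pics/s8.png

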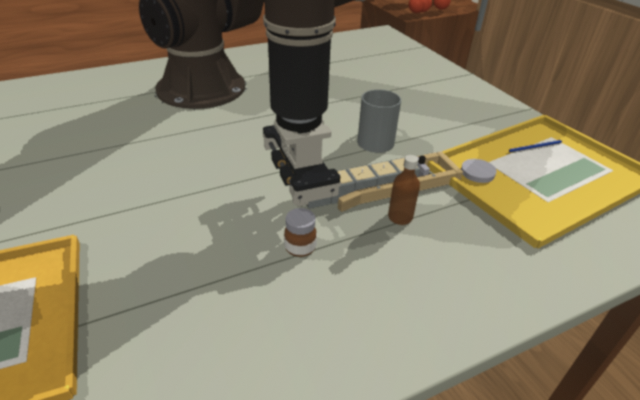

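The row is straight between the rails, and the gripper clears the jar (300,230) and bottle (405,195). I creep on, feeling for the stop.

```bash
python3 -m jog '[[[-0.1,0,0.01],0,1.4],[[-0.1,0,0],0,1.4],[[-0.1,0,0],0,1.4]]'|sed -n '2p;4p'; python3 -m jog '[[[-0.1,0,0.01],0,1.4],[[-0.1,0,0],0,1.4]]'|sed -n '2p;4p'; python3 -m jog '[[[-0.1,0,0],0,1.4],[[-0.1,0,0],0,1.4]]'|sed -n '2p;4p'
```

```text
ee_pos: [547.7, 45.1, 28.6]
contact_force: [-0.8, -3.0, -1.4]
ee_pos: [547.9, 47.0, 28.6]
contact_force: [-0.4, -4.6, 1.1]
ee_pos: [548.1, 49.0, 28.6]
contact_force: [-0.1, -3.1, 2.3]
```

```bash
python3 -m jog '[[[-0.1,0,0],0,1.4],[[-0.1,0,0],0,1.4]]'|sed -n '2p;4p'; python3 -m jog '[[[-0.1,0,0],0,1.4]]'|sed -n '2p;4p'; python3 -m jog '[[[-0.1,0,0],0,1.4]]'|sed -n '2p;4p'
```

```text
ee_pos: [548.0, 50.4, 28.6]
contact_force: [1.0, -10.7, 3.0]
ee_pos: [548.0, 51.0, 28.6]
contact_force: [-0.8, -10.8, 4.7]
ee_pos: [547.9, 51.9, 28.6]
contact_force: [-0.2, -11.1, 4.1]
```

Contact at y≈50 (force jumped to ~11 N, stop now yielding). I relieve the vertical drag slightly and give it about 2 mm more.

```bash
python3 -m jog '[[[-0.05,0,-0.01],0,1.4],[[-0.05,0,-0.01],0,1.4]]'|sed -n '2p;4p'; python3 -m jog '[[[-0.05,0,0],0,1.4],[[-0.05,0,0],0,1.4]]'|sed -n '2p;4p'
```

```text
ee_pos: [547.9, 53.0, 28.6]
contact_force: [-0.8, -9.5, 1.4]
ee_pos: [547.9, 53.9, 28.6]
contact_force: [-1.1, -9.5, 3.8]
```

Run:
```python
from h import *
o,M,hd=tool();print(hd,lane(o["ee_pos"]),o["contact_force"],o["time_s"])
a=cv2.imread("pics/s8.png");b=arm.read_camera("scene");cv2.imwrite("pics/s9.png",b)
# knob shift, and stop edge in top view vs start
f=lambda im:cv2.cvtColor(im,cv2.COLOR_BGR2GRAY)
t=f(a)[152:166,415:428];r=cv2.matchTemplate(f(b)[146:172,405:438],t,cv2.TM_SQDIFF);print("scene knob",cv2.minMaxLoc(r)[2])
a=cv2.imread("pics/top0.png");b=arm.read_camera("top");cv2.imwrite("pics/t9.png",b)
for im in(a,b):
    g=255-f(im)[185:200,185:222].astype(float);w=np.clip(g-200,0,None);print("top knob col",(w*np.arange(185,222)).sum()/w.sum(), w.sum())
```

```text
-95.17438962518185 [[104.31   0.67]] [-1.07 -9.49  3.8 ] 31.3
scene knob (11, 5)
top knob col 201.27442273534635 2252.0
top knob col 197.24022988505746 870.0
```

```bash
python3 -m jog '[[[0.05,0,0],0,1.4],[[0.1,0,0],0,1.4],[[0.3,0,0],0,1.4],[[2,0,0],0,1.4],[[3,0,0],0,1.4],[[0,0,-5],0,1.4],[[0,0,-6],0,1.4],[[5,0,-6],0,1.4],[[6,0,0],0,1.4],[[6,0,0],0,1.4],[[6,0,0],0,1.4],[[6,0,0],0,1.4],[[0,0,0],0,1.4],[[0,0,0],0,1.4]]'
python3 - <<'E'
from h import *
cal=arm.get_calibration("top");im=arm.read_camera("top");cv2.imwrite("pics/t10.png",im)
m,b=blobs(im,(15,50,110),(28,190,255),80)
for c in b:
    r=cv2.boundingRect(c);q=rect(c,42,cal)
    if 150<r[0]<450:print(r,q[1:],lane(q[0]))
a=cv2.imread("pics/top0.png")
cv2.imwrite("pics/cmp.png",cv2.resize(np.vstack([a[150:240,150:350],im[150:240,150:350]]),None,fx=3.3,fy=3.3,interpolation=cv2.INTER_CUBIC))
E
```

```text
time_s: 33.15
ee_pos: [517.9, -278.8, 186.4]
tool_rot: [-2.118, 2.321, 0.001]
contact_force: [0.7, -0.2, 0.2]
opening: 0.16
finger_force: 0.0
(163, 205, 146, 26) ((252.51797485351562, 21.894866943359375), 84.12078857421875) [[282.65  36.4 ]]
(310, 192, 23, 23) ((36.934844970703125, 36.517906188964844), 84.88041687011719) [[138.32   0.02]]
(283, 190, 23, 22) ((37.00012969970703, 36.55322265625), 85.22188568115234) [[184.4   -0.61]]
(257, 187, 23, 23) ((37.112613677978516, 36.72863006591797), 84.92092895507812) [[230.33  -0.53]]
(230, 185, 24, 23) ((37.193572998046875, 37.10206604003906), 84.33291625976562) [[276.47  -0.18]]
(204, 182, 23, 23) ((37.29225158691406, 36.810333251953125), 84.8794937133789) [[322.39  -0.04]]
(159, 167, 154, 45) ((263.5935974121094, 77.81503295898438), 86.80525970458984) [[287.48  -3.97]]
```

View pics/cmp.png

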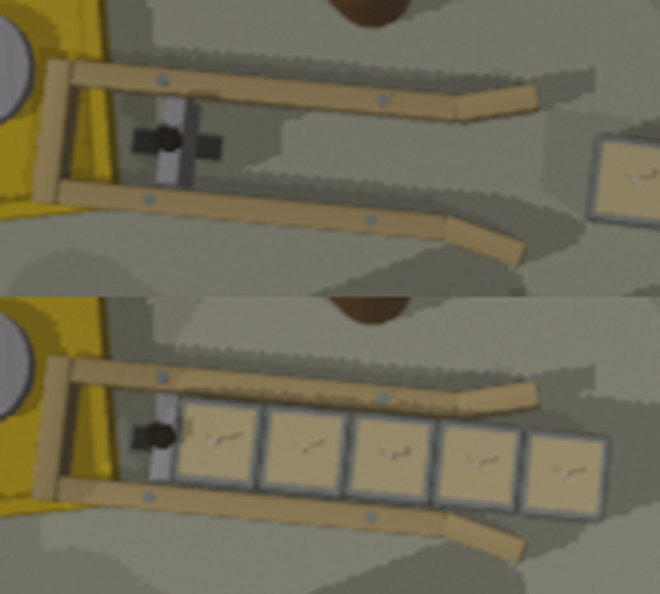

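All five tins sit tight at 46 mm pitch and straight. The knob moved from column 168 to 161 in the crop, about 4 mm. I'll hand it in.

```bash
python3 -c "
from bench import arm
print(arm.sign_off())"
```

```text
the job is handed in; nothing more can be done
None
```

Job handed in at about 33 s: the stray tin went to the tail and the row was pushed home tight and straight, with the stop giving about 4 mm at about 11 N (highest reading); before the push I lightly squeezed each of the four row tins (3 N) to straighten them, and the jar, jug and bottle were left alone.

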